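Dust a sound disc on the hand-cranked turntable

ROBOT

A 6-joint arm with a two-finger parallel gripper is mounted at the origin on the work surface. World frame = base frame: x ahead of the robot, y to its left, z up, the work surface at z = 0. Lengths are in mm, angles in rad, forces in N, time in s.
With the tool pointing down it reaches from about 350 to 775 mm from the base axis. Payload 7.3 kg.
Tool frame: the origin (TCP) lies midway between the tips of the shut fingers; the grasp point (between the pads) lies 19 mm behind it; z points along the fingers, y is the line along which they close (so a half turn about z gives the same grasp; the last joint's range is limited). The gripper opens to 92 mm and grips with 3 to 60 N. Pads are 19 mm wide; open, the fingers measure 130 mm over their backs; the gripper's body (75 mm by 190 mm) begins 47 mm behind the grasp point.
Start: joints at [1.042, 0.342, 1.524, -0, 1.275, -0.146], TCP at [196.086, 487.03, 196.441] pointing down, gripper open.
Joint ranges: [-2.53, 2.53], [-0.77, 2.02], [0.04, 2.7], [-1, 4.14], [0.28, 2.66], [-3.11, 3.11]. Speed limits (rad/s): [2.57, 2.57, 3.14, 3.14, 3.14, 3.14].

INTERFACE

Orientations are given as [roll, pitch, yaw] about the fixed x, y, z axes, in that order (R = Rz(yaw) Ry(pitch) Rx(roll)).
In Python, from plant import bot gives the robot as it stands.
- The arm moves only by the tool servo_tool, never from a script. Its argument "deltas" is a list of rows, each a list of 2 entries, a list of its own where there are three numbers: the shift along the tool's x, y, z in m, then the turn, a rotation vector about the tool's x, y, z in degrees. A call has 1 to 20 rows; each row shifts and turns the commanded pose from where the row before left it, along the tool's axes as they then stand; what a row does not reach is not made up. A row lasts 1/8 s, in which the tool goes at most 62.5 mm and 10.7 degrees, less where a joint would pass 70% of its speed; a pose out of reach is approached as far as the arm can. A call with a gripper value outside its range is refused whole. "fingers" is the opening, from 0 (shut) to 1 (fully open), set as the call begins (left out, the last holds). The fingers move at their own pace and stop on an object; the grip force is fixed at half the most. Time passes only in rows, so rows that do not move let the fingers close. It gives the time, the measured TCP pose, the force, the opening and the grip force at its end, in the units of the state.
- bot.get_obs(): the state, without advancing time (a new reading comes with each control period).
- bot.capture(name): name is "scene" or "top"; returns the picture (480x640x3 uint8, red, green, blue); there is no depth.
- bot.camera_model(name): a dict with "mtx" (3x3 intrinsics, pixels), "dist" ([k1, k2, p1, p2, k3] as OpenCV has them; the pictures are not rectified), "xyz" and "rotation" of the camera in the world. Camera axes: x right, y down, z forward; pixel columns grow to the right and rows downward; lengths in mm; the calibration is good to about 2 mm. A picture is of the moment at which its call begins. camera_model takes no time and is no camera call.
- bot.close_job(): hands the job in; it is judged then, once.
The state is a dict: "time": time; "joint_positions": joint angles; "dq": joint speeds; "tau": joint torques, N m; "tool_pos": TCP position; "tcp_rot": TCP orientation; "contact_force": force on the tool from outside, world axes, zero at the start; "moment": the same for the moment, N m; "grip_width": finger opening in mm; "finger_force": force on a finger pad.
Only numpy, scipy, OpenCV 4.12 (cv2) and the standard library are available. Lean on these libraries where they do the work, as an engineer would, in place of code of your own. Each camera call takes 0.05 s, during which the arm holds its last target. There are 200 camera calls.

TASK

Dust the sound disc: using the crank knob, turn the platter up to 20 rpm (either way round) and keep the platter itself between 17 and 23 rpm for 8 seconds without a break, never letting it go above 26 rpm; a soft fluid coupling drives it, so it lags and slips behind the crank and coasts on by itself. Then bring the platter to rest with its index block opposite the fixed pointer, let go of the knob and move the hand clear, with all of it standing still. Do not touch the platter or disc, and leave the other things on the table where they are.

Things in the scene. Friction and masses are not known exactly. Their poses are not given: they have to be found in the camera images.
- turntable: Grey housing 360 x 360 mm, top at height 58 mm, fixed to the table. Origin on the turning axis at table height, z up, x towards the fixed pointer. A fixed dust brush lies over the disc on its +y side (arm top at height 118 mm, post at radius 168 mm), lower than the crank.
- axis (a point): Point on the vertical turning axis of platter and crank, 98 mm above the table.
- pointer (a point): Tip of the fixed dark steel pointer on the housing, 156 mm from the axis along the turntable's +x direction, height 98 mm (its plate reaches 105 mm).
- platter: Aluminium platter, radius 150 mm, top at 90 mm, with black disc (radius 125, top 94 mm) and index block. Origin on the axis at table height, x towards the index block. Nominal inertia 0.044 kg m2 (true value 0.7 to 1.4 times that). Its bearing drag to the housing: about 0.008 N m plus about 0.006 N m per rad/s (within a fifth). The crank drives it only through the fluid coupling.
- index (a point): Outer end of the dark index block on the platter's rim (block 32 mm radial, 30 mm wide, top at height 102 mm), 150 mm from the axis along the platter's x, height 98 mm; it passes 6 mm inside the pointer's tip.
- crank: Steel crank over the disc, arm 129 to 139 mm above the table; origin on the axis at table height, -y axis towards the knob. No stops. It turns on the platter's shaft in a fluid coupling: torque on the platter = about 0.03 N m per rad/s (within a fifth) of crank speed minus platter speed. No spring, no fixed angle between the two; let go, it is carried along by the platter.
- knob_grip (a point): Grip point on the axis of the crank's black knob, height 175 mm, 70 mm from the turntable's axis. The knob is an upright cylinder 30 mm across, from 141 to 196 mm above the table, and spins freely on its own pin, so it can be held in a fixed hand orientation while it goes round.
- volume: Bystander: comb-bound volume 210 x 150 x 24 mm lying on the table; origin under its centre.
- discbox: Bystander: open cardboard box 140 x 140 x 70 mm; origin under its centre.
- pencilcup: Bystander: dark steel cup 76 mm across, 100 mm tall; origin under its centre.

How it is judged (in metres and radians):
On the way, in this order (a step that is already met when the one before it is completed fails the run):
1. the platter turns at 17 to 23 rpm (1.78 to 2.41 rad/s) for 8 s without a break (angular speed of platter between 1.78 and 2.41 rad/s), for 8 s.
2. the platter is at rest with its index block opposite the pointer (angular speed of platter below 0.15 rad/s and horizontal distance between index and pointer below 0.026 m), for 0.3 s.
At the end, for the whole second after the job is handed in: The index block's outer end is within 26 mm (level) of the pointer's tip, i.e. within about 0.16 rad of the mark, the platter turns slower than 0.15 rad/s, the crank stands still (under 0.15 rad/s), and the knob is released (all of step 2 and angular speed of crank below 0.15 rad/s); the robot touches nothing.
It fails at once if the platter goes above 26 rpm (2.72 rad/s) (angular speed of platter above 2.72 rad/s).
It fails at once if the robot touches the platter or disc (contact force between any of the arm, the fingers and platter_c0 above 0.5 N or contact force between any of the arm, the fingers and platter_c1 above 0.5 N or contact force between any of the arm, the fingers and platter_c2 above 0.5 N).
It fails at once if a bystander is moved more than 30 mm (distance of any of volume, discbox, pencilcup from where it was at the start of the episode above 0.03 m).
It also fails if it takes over 64 s, if anything falls off the work surface, if the arm or the gripper's body presses on something with over 40 N, if the wrist force passes 120 N, or if a joint passes its speed limit or range.

## Working session

There is one attempt and no reset: what is moved stays moved. The work goes in short steps, Python scripts to look and compute and a tool call to move; the robot and the scene stay as the last step left them, time stands still between calls to the robot, and variables do not carry over. Pictures are saved under pics/ and viewed, at most 10 in all, crops included, and the job is handed in when it is done.

Besides the shell and the picture viewer there is one more tool, called after "Request:" as name(argument=value, ...) on one line, values as JSON. servo_tool: Moves the arm, as the interface text tells. Its arguments: {"type":"object","properties":{"deltas":{"type":"array"},"fingers":{"type":"number"}},"required":["deltas"]}

```bash
mkdir -p pics; ls
python3 - <<'E'
from plant import bot
import cv2
for n in("scene","top"):
    cv2.imwrite(f"pics/{n}0.png",bot.capture(n)[:,:,::-1]); m=bot.camera_model(n); print(n,m)
o=bot.get_obs();print(o)
E
```

```text
pics
scene {'mtx': array([[476.8624925 ,   0.        , 315.34020808],
       [  0.        , 476.8624925 , 242.23040039],
       [  0.        ,   0.        ,   1.        ]]), 'dist': array([-0.01185562,  0.        ,  0.        ,  0.        ,  0.        ]), 'xyz': array([1472.63388148,  138.1017831 ,  974.64385158]), 'rotation': array([-2.31968496,  0.00262447,  1.69775366])}
top {'mtx': array([[442.95433395,   0.        , 322.02657046],
       [  0.        , 442.95433395, 242.6029203 ],
       [  0.        ,   0.        ,   1.        ]]), 'dist': array([-0.00100062,  0.        ,  0.        ,  0.        ,  0.        ]), 'xyz': array([ 359.84090126,   -7.8106888 , 1321.85355501]), 'rotation': array([-2.96812415,  0.01289063, -1.59608509])}
{'time': 0.1, 'joint_positions': array([ 1.04198570e+00,  3.42686276e-01,  1.52490595e+00, -5.39738687e-06,
        1.27540168e+00, -1.45991297e-01]), 'dq': array([-0.00071434, -0.00252214, -0.0033318 ,  0.00135534, -0.00012631,
        0.00030758]), 'tau': array([ 5.67727257e-04, -4.32004309e+01, -2.44692421e+01,  7.19498936e-02,
        5.25375805e-02, -7.22301911e-05]), 'tool_pos': array([195.88043714, 486.65923728, 195.80266732]), 'tcp_rot': array([-3.14020555e+00, -1.98738720e-04,  2.75877477e+00]), 'contact_force': array([ 0.20954317, -0.79734688,  0.69109137]), 'moment': array([-0.03750629, -0.00370554,  0.03971875]), 'finger_force': 0.0, 'grip_width': 91.75337660194316}
```

View pics/top0.png

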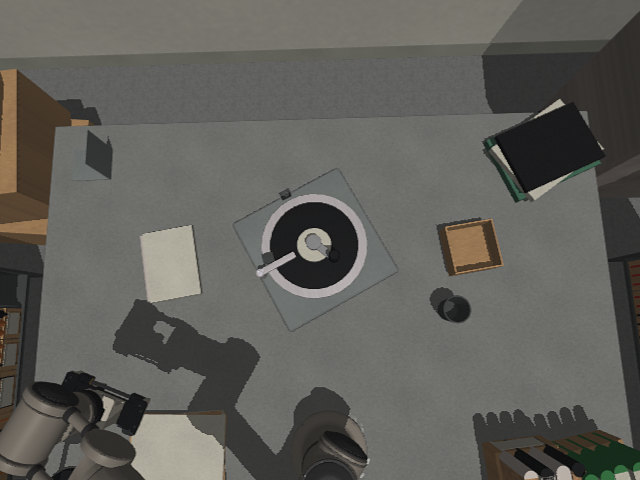

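View pics/scene0.png

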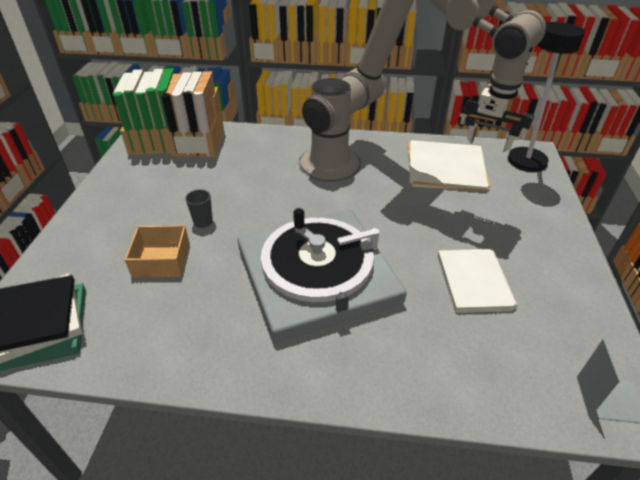

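The top view shows the turntable centred near (314,245), with the knob at about (333,256), the pointer at about (286,194) and the index block around (267,259) by the brush. In the scene view the knob is at (299,218) and the pointer at (343,303). Next I measure these points.

```bash
cat > h.py <<'E'
import numpy as np, cv2
from plant import bot
from scipy.spatial.transform import Rotation as R
def ray(n,p):
    m=bot.camera_model(n); u=cv2.undistortPoints(np.array([[p]],float),m["mtx"],m["dist"])[0,0]
    return m["xyz"],R.from_euler("xyz",m["rotation"]).apply([u[0],u[1],1])
def plane(n,p,z):
    c,d=ray(n,p); return c+d*(z-c[2])/d[2]
def proj(n,P):
    m=bot.camera_model(n); r=R.from_euler("xyz",m["rotation"])
    q=r.inv().apply(np.atleast_2d(P)-m["xyz"]); return cv2.projectPoints(q,np.zeros(3),np.zeros(3),m["mtx"],m["dist"])[0][:,0]
def two(p,q):
    c,d=ray("top",p); e,f=ray("scene",q); A=np.array([d,-f]).T
    s=np.linalg.lstsq(A,e-c,rcond=None)[0]; a,b=c+s[0]*d,e+s[1]*f; return (a+b)/2,np.linalg.norm(a-b)
def rim(im,n):
    hsv=cv2.cvtColor(im,cv2.COLOR_RGB2HSV); m=((hsv[...,2]>175)&(hsv[...,1]<40)).astype(np.uint8)
    c0=(314,245) if n=="top" else (318,258)
    k=np.zeros_like(m); cv2.circle(k,c0,62,1,-1); m*=k
    P=np.argwhere(m)[:,::-1]; return m,P
E
python3 - <<'E'
from h import *
t=bot.capture("top"); s=bot.capture("scene")
m,P=rim(t,"top")
W=np.array([plane("top",p,90)[:2] for p in P])
c=np.median(W,0)
for i in range(20):   # outer edge points per angle
    d=W-c; a=np.arctan2(d[:,1],d[:,0]); r=np.hypot(*d.T)
    o=[W[(abs(a-b)<.05)&(r<165)][np.argmax(r[(abs(a-b)<.05)&(r<165)])] for b in np.arange(-3.1,3.1,.1) if ((abs(a-b)<.05)&(r<165)).any()]
    o=np.array(o); A=np.c_[2*o,np.ones(len(o))]; x=np.linalg.lstsq(A,(o**2).sum(1),rcond=None)[0]; c=x[:2]
print("axis",c,"r",np.sqrt(x[2]+c@c),len(o))
print("proj axis98",proj("top",[*c,98]),proj("scene",[*c,98]))
a=cv2.resize(t[170:330,220:410],None,fx=4,fy=4,interpolation=cv2.INTER_CUBIC)[:600]
cv2.imwrite("pics/c1.png",a[:,:,::-1])
b=cv2.resize(s[195:345,230:420],None,fx=4,fy=4,interpolation=cv2.INTER_CUBIC)
cv2.imwrite("pics/c2.png",b[:,:,::-1])
E
```

```text
axis [554.89327329  18.89662262] r 127.46598427967128 62
proj axis98 [[316.36066164 249.7123863 ]] [[315.43602343 246.73005342]]
```

View pics/c1.png

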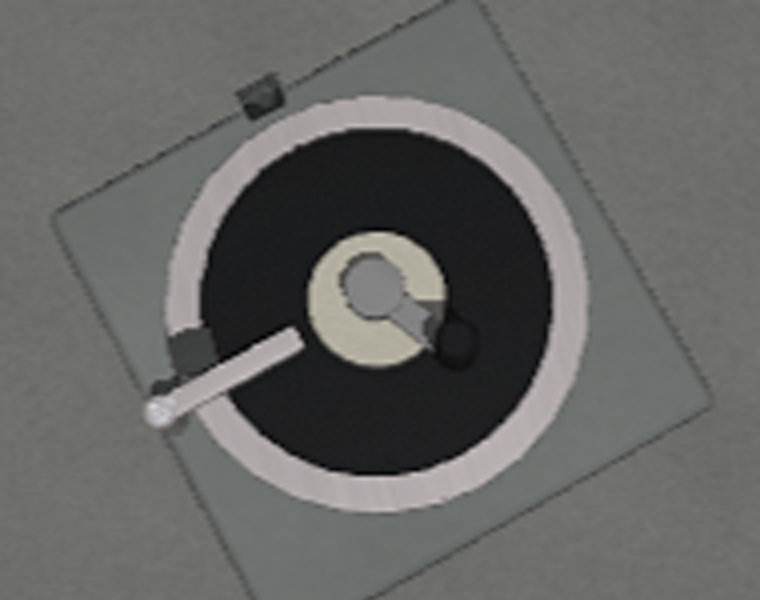

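View pics/c2.png

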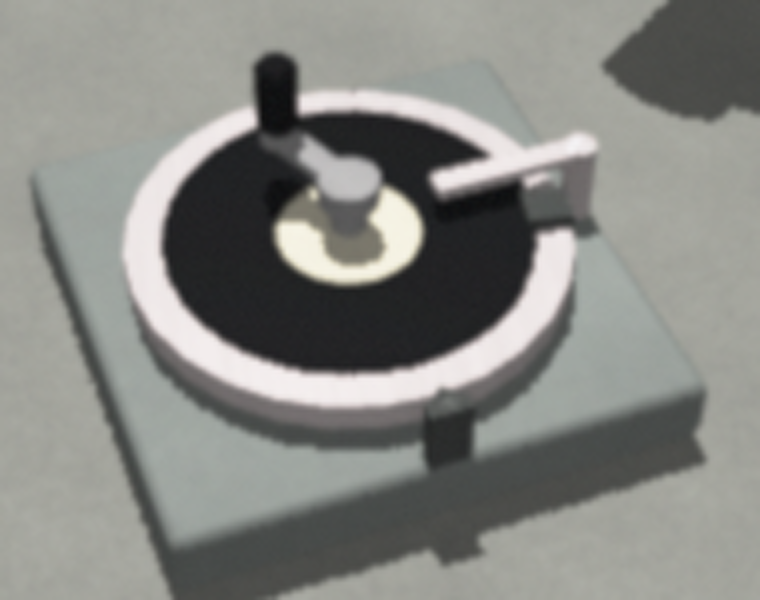

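The crops show the platter rim spanning x 166–588 and y 96–513 in the top crop. The knob top is near (456,341) in the top crop and (275,66) in the scene crop. The pointer tip is near (270,112) and (447,390), and the index block is at (192,350), partly under the brush.

Run:
```python
from h import *
T=lambda x,y:((x+.5)/4-.5+220,(y+.5)/4-.5+170); S=lambda x,y:((x+.5)/4-.5+230,(y+.5)/4-.5+195)
ps=[plane("top",T(*p),90) for p in((166,304),(588,304),(377,96),(377,513))]
print("rim",(ps[0]+ps[1])/2,(ps[2]+ps[3])/2,np.linalg.norm(ps[0]-ps[1])/2,np.linalg.norm(ps[2]-ps[3])/2)
ds=[plane("top",T(*p),94) for p in((200,302),(552,302),(377,128),(377,475))]
print("disc",(ds[0]+ds[1])/2,(ds[2]+ds[3])/2)
ss=[plane("scene",S(*p),90) for p in((124,245),(576,245),(350,90),(350,408))]
print("rim scene",(ss[0]+ss[1])/2,(ss[2]+ss[3])/2)
ax=np.mean([*ps,*ds],0)[:2]; print("axis",ax)
print("hub top two",two(T(373,287),S(349,182)))
k=two(T(456,337),S(275,66));print("knob top two",k, plane("top",T(456,337),196),plane("scene",S(275,66),196))
kk=k[0][:2]-ax;print("knob r",np.hypot(*kk),"ang",np.arctan2(kk[1],kk[0]))
for nm,P in(("ptr top",plane("top",T(268,110),105)),("ptr sc",plane("scene",S(447,390),105)),("index",plane("top",T(190,350),102)),("edgemid",(plane("top",T(52,215),58)))):
    d=P[:2]-ax;print(nm,P,np.hypot(*d),np.arctan2(d[1],d[0]))
e=plane("top",T(470,3),58)-plane("top",T(52,215),58);print("housing edge normal",np.arctan2(e[1],e[0])+np.pi/2)
```

```text
rim [568.03621062  26.04545706  90.        ] [570.74393614  25.75307848  90.        ] 148.85410703480485 149.1544928157457
disc [568.80315042  26.53656821  94.        ] [571.25750532  25.6174917   94.        ]
rim scene [580.84997697  26.62235667  90.        ] [571.63528755  25.53658191  90.        ]
axis [569.71020063  25.98814886]
hub top two (array([571.77853352,  25.93690313, 138.25890232]), np.float64(2.046755703420019))
knob top two (array([527.681971  , -28.0913327 , 193.77284403]), np.float64(1.466942262473824)) [527.2417611  -27.32684906 196.        ] [530.44769444 -28.34664992 196.        ]
knob r 68.4906009034913 ang -2.2314523791148932
ptr top [707.42886459  99.79053467 105.        ] 156.24731215301645 0.4919475642994824
ptr sc [712.12452459 101.9148188  105.        ] 161.3898970746893 0.48980623339133517
index [537.11173677 156.37987829 102.        ] 134.40484719298317 1.8157788262907462
edgemid [645.99437343 263.03959637  58.        ] 249.02342015518278 1.2594575476261691
housing edge normal 0.4574544754845309
```

Checks: the rim radius comes out at 149 mm (150 given), the knob radius at 69 mm (70), the pointer radius at 156 mm and the knob top at 194 mm (196). So the axis is at about (571,26) and the knob at about (527.6,-28.4). Approach: turn to yaw π, lift, and cross over to the knob.

Request:
servo_tool(deltas=[[[0, 0, -0.012], [0, 0, -7.31]], [[0, 0, -0.012], [0, 0, -7.31]], [[0, 0, -0.012], [0, 0, -7.31]], [[-0.0237, -0.0368, 0], [0, 0, 0]], [[-0.0237, -0.0368, 0], [0, 0, 0]], [[-0.0237, -0.0368, 0], [0, 0, 0]], [[-0.0237, -0.0368, 0], [0, 0, 0]], [[-0.0237, -0.0368, 0], [0, 0, 0]], [[-0.0237, -0.0368, 0], [0, 0, 0]], [[-0.0237, -0.0368, 0], [0, 0, 0]], [[-0.0237, -0.0368, 0], [0, 0, 0]], [[-0.0237, -0.0368, 0], [0, 0, 0]], [[-0.0237, -0.0368, 0], [0, 0, 0]], [[-0.0237, -0.0368, 0], [0, 0, 0]], [[-0.0237, -0.0368, 0], [0, 0, 0]], [[-0.0237, -0.0368, 0], [0, 0, 0]], [[-0.0237, -0.0368, 0], [0, 0, 0]], [[0, 0, 0], [0, 0, 0]]], fingers=1)

```text
time: 2.45
tool_pos: [528.7, -30.5, 231.6]
tcp_rot: [-3.141, -0.001, 3.138]
contact_force: [-1.1, 0.9, 0.4]
grip_width: 92.0
finger_force: 0.0
```

Request:
servo_tool(deltas=[[[0, 0, 0.015], [0, 0, 0]], [[0, 0, 0.016], [0, 0, 0]], [[0, 0, 0.016], [0, 0, 0]], [[0, 0, 0.016], [0, 0, 0]], [[0, 0, 0.013], [0, 0, 0]], [[0, 0, 0], [0, 0, 0]]])

```text
time: 3.2
tool_pos: [526.8, -27.3, 155.2]
tcp_rot: [3.141, -0.002, -3.141]
contact_force: [0.6, 0.0, 0.7]
grip_width: 91.7
finger_force: 0.0
```

Run:
```python
from h import *
o=bot.get_obs();print(o["tool_pos"],o["contact_force"])
t=bot.capture("top");s=bot.capture("scene")
a=np.hstack([cv2.resize(x,None,fx=2,fy=2,interpolation=cv2.INTER_CUBIC) for x in(t[150:350,215:415],s[160:360,220:420])])
cv2.imwrite("pics/d1.png",a[:,:,::-1])
```

```text
[526.76997092 -27.31442261 155.24181982] [0.63434773 0.045199   0.65164628]
```

View pics/d1.png

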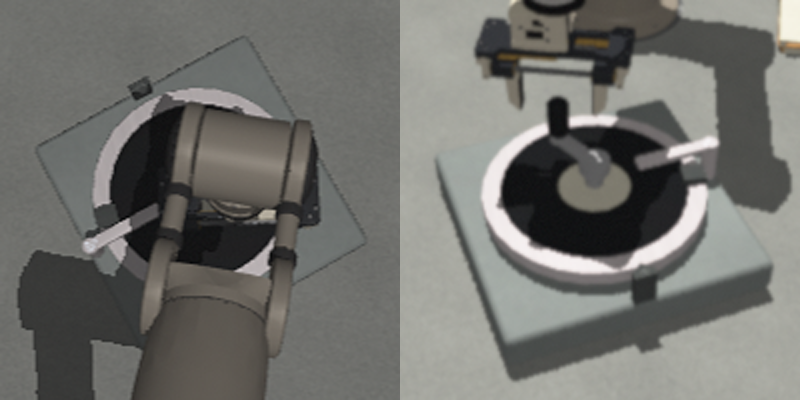

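The picture shows the hand straddling the knob sideways: the fingertips are at scene-crop (517,105) and (600,110), with the knob top at (557,100). The tips look a little high or far back, so I check that by projection.

Run:
```python
from h import *
for P in([527,-27,155],[527,-27+50,155],[527,-27-50,155],[527,-27,196],[527.6,-28.4,141],[527.6,-28.4,196]):
    q=proj("scene",P)[0]; print(P,(q-[220,160])*2+[400,0])
for px in((517,107),(600,111)):
    p=((px[0]-400)/2+220,px[1]/2+160); print(plane("scene",p,155),plane("scene",p,175))
```

```text
[527, -27, 155] [558.98672466 124.7879022 ]
[527, 23, 155] [596.5348984  127.83904715]
[527, -77, 155] [521.72272864 121.76120664]
[527, -27, 196] [558.18678069 100.65570766]
[527.6, -28.4, 141] [558.14428673 132.99394356]
[527.6, -28.4, 196] [557.0452492  100.86240949]
[497.47474701 -88.84556799 155.        ] [521.26945083 -83.30786157 175.        ]
[492.02629078  23.38550094 155.        ] [515.95394152  26.1846748  175.        ]
```

Request:
servo_tool(deltas=[[[0, 0, 0], [0, 0, 0]], [[0, 0, 0], [0, 0, 0]], [[0, 0, 0], [0, 0, 0]], [[0, 0, 0], [0, 0, 0]], [[0, 0, 0], [0, 0, 0]], [[0, 0, 0], [0, 0, 0]]], fingers=0)

```text
time: 4.05
tool_pos: [527.9, -28.2, 156.4]
tcp_rot: [3.142, 0.0, 3.142]
contact_force: [-0.7, -0.1, 0.7]
grip_width: 36.5
finger_force: 0.0
```

Run:
```python
from h import *
o=bot.get_obs();print(o["tool_pos"],o["contact_force"],o["moment"],o["grip_width"],o["finger_force"])
s=bot.capture("scene")
cv2.imwrite("pics/d2.png",cv2.resize(s[160:300,220:420],None,fx=4,fy=4,interpolation=cv2.INTER_CUBIC)[:,:,::-1])
```

```text
[527.85198482 -28.17929749 156.40466139] [-0.71775801 -0.1111417   0.68200963] [ 0.02483276  0.05124551 -0.04971138] 36.51530954635879 0.0
```

View pics/d2.png

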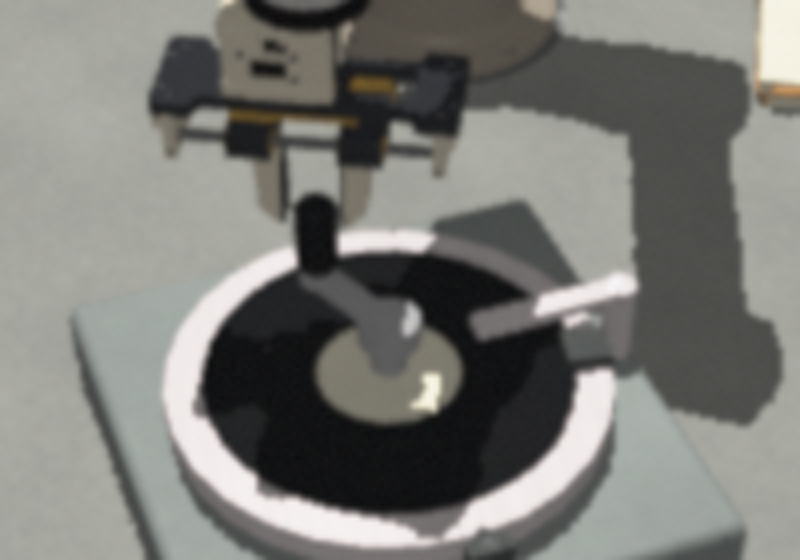

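The fingers are still closing (36.5 mm). The tips at (277,218) and (352,222) again look about 20 mm high or 30 mm far back. I check the TCP against the first picture before going on.

Run:
```python
from h import *
print("scene",proj("scene",[196,487,196]),"top",proj("top",[196,487,196]))
y=np.array([np.sin(2.7588),-np.cos(2.7588),0]);P=np.array([196,487,196])
for n in("scene","top"): print(n,proj(n,[P+50*y,P-50*y,P+50*y+[0,0,25],P-50*y+[0,0,25]]))
s=cv2.imread("pics/scene0.png");t=cv2.imread("pics/top0.png")
a=cv2.resize(s[80:180,440:560],None,fx=5,fy=5,interpolation=cv2.INTER_CUBIC); cv2.imwrite("pics/e.png",a)
```

```text
scene [[485.67601819 154.43321494]] top [[127.71568756 393.26963184]]
scene [[502.56674335 158.92867222]
 [469.19183351 150.05010533]
 [504.81669599 151.64761665]
 [470.99128734 142.84352016]]
top [[109.30987653 385.79515031]
 [146.24630561 400.79386177]
 [104.25440656 387.3117948 ]
 [142.01613908 402.67060439]]
```

View pics/e.png

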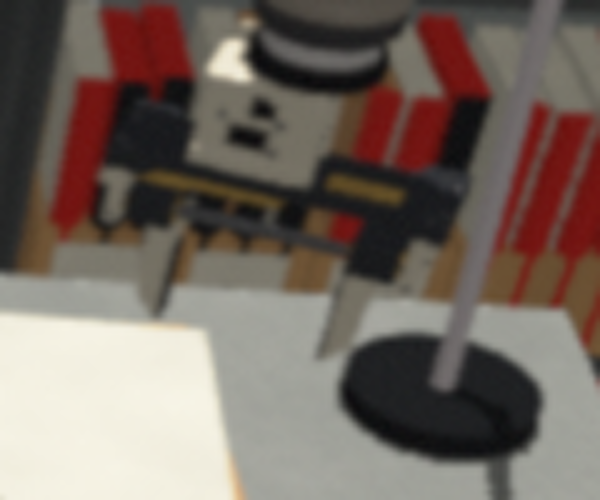

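Run:
```python
from h import *
t=cv2.imread("pics/top0.png")
a=cv2.resize(t[340:460,40:200],None,fx=5,fy=5,interpolation=cv2.INTER_CUBIC)
y=np.array([np.sin(2.7588),-np.cos(2.7588),0]);P=np.array([196,487,196])
for dz,c in((0,(0,0,255)),(25,(0,255,0))):
  for s in(50,-50):
    q=(proj("top",P+s*y+[0,0,dz])[0]-[40,340]+.5)*5; cv2.circle(a,tuple(int(v) for v in q),4,c,1)
cv2.imwrite("pics/f.png",a)
```

```text
(no output)
```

View pics/f.png

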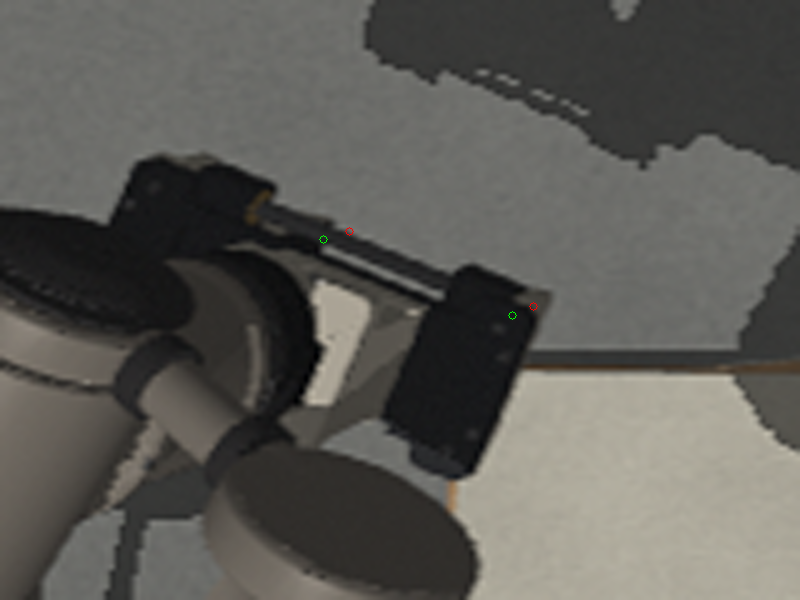

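The offset is the same at the start pose and sits in z: the visible tips are about 20–25 mm above the stated TCP. Lowering 9 mm to TCP z≈147 still clears the crank arm (139) and gives more overlap with the knob. Then close.

Request:
servo_tool(deltas=[[[0, 0, 0.009], [0, 0, 0]], [[0, 0, 0], [0, 0, 0]], [[0, 0, 0], [0, 0, 0]], [[0, 0, 0], [0, 0, 0]]], fingers=0)

```text
time: 4.6
tool_pos: [530.9, -29.6, 151.8]
tcp_rot: [-3.138, 0.01, 3.142]
contact_force: [-1.1, -2.7, 24.3]
grip_width: 28.6
finger_force: 30.0
```

Request:
servo_tool(deltas=[[[0, 0, -0.0045], [0, 0, 0]], [[0, 0, 0], [0, 0, 0]]])

```text
time: 4.85
tool_pos: [528.3, -27.9, 152.1]
tcp_rot: [3.141, 0.001, 3.142]
contact_force: [2.1, 0.7, 2.0]
grip_width: 28.5
finger_force: 30.0
```

Run:
```python
from h import *
o=bot.get_obs();print(o["tool_pos"],o["contact_force"],o["moment"],o["grip_width"],o["finger_force"])
s=bot.capture("scene");t=bot.capture("top")
cv2.imwrite("pics/d3.png",np.hstack([cv2.resize(x,None,fx=3,fy=3,interpolation=cv2.INTER_CUBIC) for x in(s[160:310,250:383],t[170:320,250:383])])[:,:,::-1])
```

```text
[528.32555037 -27.87854298 152.09197615] [2.06114146 0.72725702 1.98279831] [ 0.37867879 -0.31147151  0.02655915] 28.46298749797793 30.000837449915707
```

View pics/d3.png

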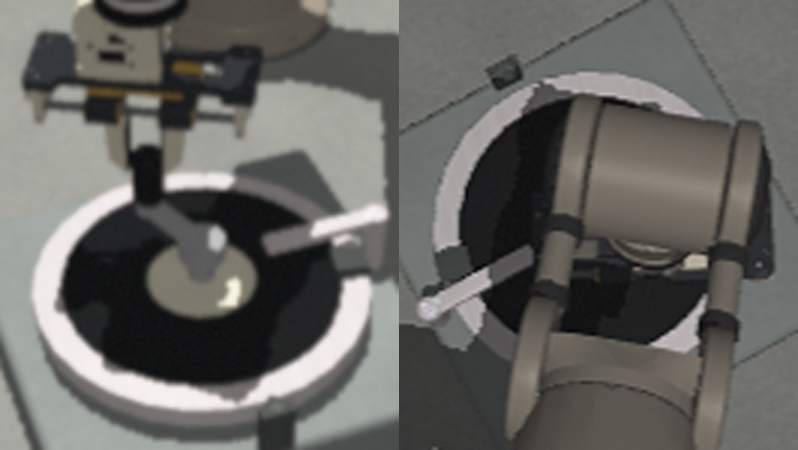

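The knob is gripped between the pads with low side force. The tips overlap its upper third in the scene half at about (150,160), and the block is visible in both views. Next I build an index-angle detector and the crank plan.

```bash
cat >> h.py <<'E'
AX=np.array([571.2,26.3]); TH=np.deg2rad(np.arange(0,360,3))
def prof(im,n):
    g=im.max(2); out=[]
    for t in TH:
        r,a=np.meshgrid([128,134,140,146],[-10,-5,0,5,10]); u=np.array([np.cos(t),np.sin(t)]); v=np.array([-u[1],u[0]])
        P=np.c_[AX+r.reshape(-1,1)*u+a.reshape(-1,1)*v,np.full(r.size,102.)]
        q=np.rint(proj(n,P)).astype(int); out.append(np.percentile(g[q[:,1],q[:,0]],80))
    return np.array(out)
def look():
    t0=bot.get_obs()["time"]; ims={}
    for n in("scene","top"): ims[n]=bot.capture(n)
    cv2.imwrite(f"pics/l{t0:.2f}s.png",ims["scene"][:,:,::-1]);cv2.imwrite(f"pics/l{t0:.2f}t.png",ims["top"][:,:,::-1])
    for n in ims:
        p=prof(ims[n],n).astype(int); print(n,t0,"dark:",[(int(np.rad2deg(TH[i])),p[i]) for i in range(120) if p[i]<115])
E
python3 - <<'E'
from h import *
for n in("scene","top"):
    im=cv2.imread(f"pics/{n}0.png")[:,:,::-1]; print(n,prof(im,n).astype(int).tolist())
look()
E
```

```text
scene [243, 242, 242, 242, 241, 241, 240, 239, 239, 239, 239, 238, 239, 239, 239, 238, 238, 239, 239, 238, 239, 238, 239, 239, 239, 238, 238, 238, 237, 237, 237, 232, 152, 92, 91, 92, 104, 150, 164, 187, 229, 238, 238, 238, 235, 235, 233, 233, 233, 233, 232, 233, 230, 230, 232, 231, 231, 230, 230, 229, 229, 231, 231, 232, 231, 234, 227, 225, 179, 72, 22, 106, 174, 220, 235, 239, 240, 238, 239, 238, 238, 237, 238, 238, 238, 237, 237, 237, 237, 237, 238, 238, 238, 238, 238, 238, 238, 239, 238, 239, 238, 239, 239, 239, 239, 240, 240, 241, 242, 242, 242, 242, 241, 241, 242, 242, 243, 243, 243, 243]
top [172, 171, 171, 171, 170, 169, 169, 167, 167, 166, 167, 168, 167, 168, 170, 169, 167, 168, 168, 169, 170, 169, 170, 170, 171, 170, 171, 171, 172, 172, 173, 174, 172, 172, 83, 66, 66, 170, 175, 179, 175, 177, 176, 175, 176, 175, 175, 176, 176, 176, 176, 176, 176, 176, 178, 180, 180, 180, 180, 181, 181, 180, 181, 181, 182, 183, 184, 185, 185, 185, 185, 185, 185, 186, 185, 184, 184, 183, 183, 181, 181, 179, 179, 177, 177, 176, 177, 176, 174, 176, 175, 173, 172, 173, 172, 172, 171, 171, 170, 1
[... 718 characters left out ...]
(165, np.int64(102)), (168, np.int64(102)), (171, np.int64(102)), (174, np.int64(101)), (177, np.int64(101)), (180, np.int64(103)), (183, np.int64(104)), (186, np.int64(105)), (189, np.int64(105)), (192, np.int64(105)), (195, np.int64(106)), (198, np.int64(101)), (201, np.int64(105)), (204, np.int64(110)), (234, np.int64(107)), (237, np.int64(107)), (239, np.int64(107)), (243, np.int64(106)), (246, np.int64(106)), (248, np.int64(106)), (252, np.int64(105)), (255, np.int64(79)), (258, np.int64(74)), (261, np.int64(111)), (264, np.int64(113)), (294, np.int64(114)), (297, np.int64(110)), (300, np.int64(108)), (303, np.int64(104)), (306, np.int64(100)), (309, np.int64(99)), (312, np.int64(102))]
```

The detector puts the index at about 104°; the target (pointer direction) is about 27°. The plan is CCW cranking at 20° per row (2.79 rad/s), which should give about 2.1 rad/s at the platter, with a ramp first.

```bash
cat > rows.py <<'E'
import sys,json,numpy as np
# rows for crank steps (deg) from crank angle a0; tool yaw pi: tool x=-X, tool y=+Y
def rows(a0,steps,r=70.3):
    a=np.deg2rad(a0+np.r_[0,np.cumsum(steps)]); P=np.round(1e4*r/1e3*np.c_[-np.cos(a),np.sin(a)])/1e4
    return [[[round(float(d[0]),4),round(float(d[1]),4),0],[0,0,0]] for d in np.diff(P,axis=0)]
if __name__=="__main__": print(json.dumps(rows(float(sys.argv[1]),eval(sys.argv[2]))))
E
python3 rows.py -128.5 "[4,8,12,16]+[20]*14"; python3 rows.py -168.5 "[20]*18"
```

```text
[[[-0.004, -0.0029, 0], [0, 0, 0]], [[-0.0084, -0.005, 0], [0, 0, 0]], [[-0.0138, -0.0052, 0], [0, 0, 0]], [[-0.0194, -0.0022, 0], [0, 0, 0]], [[-0.024, 0.0049, 0], [0, 0, 0]], [[-0.0208, 0.0127, 0], [0, 0, 0]], [[-0.0152, 0.0192, 0], [0, 0, 0]], [[-0.0077, 0.0231, 0], [0, 0, 0]], [[0.0006, 0.0244, 0], [0, 0, 0]], [[0.009, 0.0227, 0], [0, 0, 0]], [[0.0161, 0.0183, 0], [0, 0, 0]], [[0.0215, 0.0117, 0], [0, 0, 0]], [[0.0241, 0.0036, 0], [0, 0, 0]], [[0.024, -0.0049, 0], [0, 0, 0]], [[0.0208, -0.0127, 0], [0, 0, 0]], [[0.0152, -0.0192, 0], [0, 0, 0]], [[0.0077, -0.0231, 0], [0, 0, 0]], [[-0.0006, -0.0244, 0], [0, 0, 0]]]
[[[-0.009, -0.0227, 0], [0, 0, 0]], [[-0.0161, -0.0183, 0], [0, 0, 0]], [[-0.0215, -0.0117, 0], [0, 0, 0]], [[-0.0241, -0.0036, 0], [0, 0, 0]], [[-0.024, 0.0049, 0], [0, 0, 0]], [[-0.0208, 0.0127, 0], [0, 0, 0]], [[-0.0152, 0.0192, 0], [0, 0, 0]], [[-0.0077, 0.0231, 0], [0, 0, 0]], [[0.0006, 0.0244, 0], [0, 0, 0]], [[0.009, 0.0227, 0], [0, 0, 0]], [[0.0161, 0.0183, 0], [0, 0, 0]], [[0.0215, 0.0117, 0], [0, 0, 0]], [[0.0241, 0.0036, 0], [0, 0, 0]], [[0.024, -0.0049, 0], [0, 0, 0]], [[0.0208, -0.0127, 0], [0, 0, 0]], [[0.0152, -0.0192, 0], [0, 0, 0]], [[0.0077, -0.0231, 0], [0, 0, 0]], [[-0.0006, -0.0244, 0], [0, 0, 0]]]
```

Request:
servo_tool(deltas=[[[-0.004, -0.0029, 0], [0, 0, 0]], [[-0.0084, -0.005, 0], [0, 0, 0]], [[-0.0138, -0.0052, 0], [0, 0, 0]], [[-0.0194, -0.0022, 0], [0, 0, 0]], [[-0.024, 0.0049, 0], [0, 0, 0]], [[-0.0208, 0.0127, 0], [0, 0, 0]]])

```text
time: 5.8
tool_pos: [619.6, -28.2, 152.1]
tcp_rot: [-3.139, 0.001, 3.14]
contact_force: [-0.7, 0.5, 7.0]
grip_width: 28.6
finger_force: 30.0
```

Request:
servo_tool(deltas=[[[-0.0152, 0.0192, 0], [0, 0, 0]], [[-0.0077, 0.0231, 0], [0, 0, 0]], [[0.0006, 0.0244, 0], [0, 0, 0]], [[0.009, 0.0227, 0], [0, 0, 0]], [[0.0161, 0.0183, 0], [0, 0, 0]], [[0.0215, 0.0117, 0], [0, 0, 0]], [[0.0241, 0.0036, 0], [0, 0, 0]], [[0.024, -0.0049, 0], [0, 0, 0]], [[0.0208, -0.0127, 0], [0, 0, 0]], [[0.0152, -0.0192, 0], [0, 0, 0]], [[0.0077, -0.0231, 0], [0, 0, 0]], [[-0.0006, -0.0244, 0], [0, 0, 0]]])

```text
time: 7.3
tool_pos: [504.8, 11.6, 152.2]
tcp_rot: [-3.141, 0.005, 3.141]
contact_force: [14.8, 3.2, -4.6]
grip_width: 28.4
finger_force: 30.0
```

Run:
```python
from h import *
o=bot.get_obs();print(o["tool_pos"]-[*AX,0],o["contact_force"],o["grip_width"],o["finger_force"])
look()
```

```text
[-66.39940041 -14.71824514 152.2068202 ] [14.78466779  3.15582585 -4.62759228] 28.449988317365403 29.999778550118208
scene 7.3 dark: [(132, np.int64(114)), (135, np.int64(113)), (138, np.int64(113)), (141, np.int64(113)), (144, np.int64(113)), (147, np.int64(113)), (150, np.int64(112)), (153, np.int64(112)), (156, np.int64(112)), (159, np.int64(112)), (162, np.int64(112)), (189, np.int64(22)), (192, np.int64(35)), (210, np.int64(113)), (213, np.int64(100))]
top 7.3 dark: [(123, np.int64(100)), (126, np.int64(87)), (129, np.int64(86)), (132, np.int64(89)), (135, np.int64(91)), (138, np.int64(90)), (141, np.int64(66)), (144, np.int64(66)), (147, np.int64(85)), (150, np.int64(88)), (153, np.int64(88)), (156, np.int64(87)), (159, np.int64(87)), (162, np.int64(87)), (165, np.int64(87)), (204, np.int64(108)), (207, np.int64(94)), (210, np.int64(98)), (213, np.int64(103)), (216, np.int64(102)), (237, np.int64(108))]
```

Run:
```python
from h import *
for f,n in(("s","scene"),("t","top")):
    im=cv2.imread(f"pics/l7.30{f}.png")[:,:,::-1]
    p=prof(im,n).astype(int); print(n,[(int(round(np.rad2deg(TH[i]))),int(p[i])) for i in range(38,82)])
# simulate
from scipy.integrate import solve_ivp
def sim(J,c,b,d,T):
    w=0;th=0;t=0;dt=.005
    while t<T:
        k=int(t/.125); wc=np.deg2rad([4,8,12,16][k] if k<4 else 20)*8
        w=max(0,w+dt*(c*(wc-w)-b*w-(d if w>0 or c*wc>d else c*wc))/J); th+=w*dt; t+=dt
    return np.rad2deg(th)%360+104,w
for a in((.044,.03,.006,.008),(.031,.036,.005,.0065),(.06,.025,.007,.0095)): print(sim(*a,2.25))
```

```text
scene [(114, 118), (117, 135), (120, 141), (123, 131), (126, 121), (129, 116), (132, 114), (135, 113), (138, 113), (141, 113), (144, 113), (147, 113), (150, 112), (153, 112), (156, 112), (159, 112), (162, 112), (165, 128), (168, 200), (171, 223), (174, 235), (177, 234), (180, 224), (183, 220), (186, 149), (189, 22), (192, 35), (195, 185), (198, 206), (201, 213), (204, 206), (207, 160), (210, 113), (213, 100), (216, 154), (219, 195), (222, 232), (225, 238), (228, 238), (231, 238), (234, 238), (237, 238), (240, 238), (243, 238)]
top [(114, 171), (117, 159), (120, 144), (123, 100), (126, 87), (129, 86), (132, 89), (135, 91), (138, 90), (141, 66), (144, 66), (147, 85), (150, 88), (153, 88), (156, 87), (159, 87), (162, 87), (165, 87), (168, 178), (171, 180), (174, 179), (177, 179), (180, 180), (183, 181), (186, 180), (189, 180), (192, 179), (195, 181), (198, 181), (201, 179), (204, 108), (207, 94), (210, 98), (213, 103), (216, 102), (219, 155), (222, 179), (225, 178), (228, 179), (231, 178), (234, 177), (237, 108), (240, 140), (243, 161)]
(np.float64(225.07639263244937), np.float64(1.6854392078613178))
(np.float64(273.7362412468965), np.float64(2.1252273939241215))
(np.float64(185.26137904858433), np.float64(1.2227271089314729))
```

The index reads about 212° in the scene view at t=7.3, so it has travelled about 108° (nominal simulation 121°), consistent with slightly more inertia. The crank carries on, with the circle centre shifted by +1 mm in x.

Request:
servo_tool(deltas=[[[-0.0095, -0.0227, 0], [0, 0, 0]], [[-0.0166, -0.0183, 0], [0, 0, 0]], [[-0.0215, -0.0117, 0], [0, 0, 0]], [[-0.0241, -0.0036, 0], [0, 0, 0]], [[-0.024, 0.0049, 0], [0, 0, 0]], [[-0.0208, 0.0127, 0], [0, 0, 0]], [[-0.0152, 0.0192, 0], [0, 0, 0]], [[-0.0077, 0.0231, 0], [0, 0, 0]], [[0.0006, 0.0244, 0], [0, 0, 0]], [[0.009, 0.0227, 0], [0, 0, 0]], [[0.0161, 0.0183, 0], [0, 0, 0]], [[0.0215, 0.0117, 0], [0, 0, 0]], [[0.0241, 0.0036, 0], [0, 0, 0]], [[0.024, -0.0049, 0], [0, 0, 0]], [[0.0208, -0.0127, 0], [0, 0, 0]], [[0.0152, -0.0192, 0], [0, 0, 0]], [[0.0077, -0.0231, 0], [0, 0, 0]], [[-0.0006, -0.0244, 0], [0, 0, 0]]])

```text
time: 9.65
tool_pos: [504.9, 11.6, 152.2]
tcp_rot: [-3.141, 0.003, 3.141]
contact_force: [11.8, 2.2, -1.9]
grip_width: 28.7
finger_force: 30.0
```

```bash
cat >> h.py <<'E'
def look1():
    t0=bot.get_obs()["time"]; im=bot.capture("scene"); p=prof(im,"scene").astype(int)
    cv2.imwrite(f"pics/l{t0:.2f}s.png",im[:,:,::-1])
    print(t0,[(int(round(np.rad2deg(TH[i]))),int(p[i])) for i in range(120) if p[i]<135])
E
python3 - <<'E'
from h import *
look1()
E
```

```text
9.65 [(72, 92), (75, 92), (78, 101), (111, 129), (114, 115), (117, 122), (123, 132), (126, 120), (129, 116), (132, 112), (135, 113), (138, 112), (141, 113), (144, 113), (147, 112), (150, 111), (153, 111), (156, 110), (159, 110), (162, 113), (165, 130), (189, 22), (192, 34)]
```

Request:
servo_tool(deltas=[[[-0.009, -0.0227, 0], [0, 0, 0]], [[-0.0161, -0.0183, 0], [0, 0, 0]], [[-0.0215, -0.0117, 0], [0, 0, 0]], [[-0.0241, -0.0036, 0], [0, 0, 0]], [[-0.024, 0.0049, 0], [0, 0, 0]], [[-0.0208, 0.0127, 0], [0, 0, 0]], [[-0.0152, 0.0192, 0], [0, 0, 0]], [[-0.0077, 0.0231, 0], [0, 0, 0]], [[0.0006, 0.0244, 0], [0, 0, 0]], [[0.009, 0.0227, 0], [0, 0, 0]], [[0.0161, 0.0183, 0], [0, 0, 0]], [[0.0215, 0.0117, 0], [0, 0, 0]], [[0.0241, 0.0036, 0], [0, 0, 0]], [[0.024, -0.0049, 0], [0, 0, 0]], [[0.0208, -0.0127, 0], [0, 0, 0]], [[0.0152, -0.0192, 0], [0, 0, 0]], [[0.0077, -0.0231, 0], [0, 0, 0]], [[-0.0006, -0.0244, 0], [0, 0, 0]]])

```text
time: 11.95
tool_pos: [504.9, 11.6, 152.2]
tcp_rot: [-3.141, 0.003, 3.141]
contact_force: [12.1, 2.4, -2.3]
grip_width: 28.4
finger_force: 30.0
```

Run:
```python
from h import *
look1()
```

```text
11.95 [(111, 129), (114, 116), (117, 123), (123, 131), (126, 120), (129, 117), (132, 114), (135, 113), (138, 112), (141, 113), (144, 113), (147, 112), (150, 110), (153, 110), (156, 110), (159, 110), (162, 112), (165, 126), (189, 24), (192, 34), (327, 102), (330, 93), (333, 93)]
```

```bash
cat > fit.py <<'E'
import numpy as np
from scipy.optimize import least_squares
# crank speed profile: list of (t0, [deg per row])
segs=[(5.05,[4,8,12,16,20,20]),(5.8,[20]*12),(7.4,[20]*18),(9.7,[20]*18)]
obs=[(7.3,212),(9.65,435),(11.95,691)]
def wc(t,segs):
    for t0,s in segs:
        k=int((t-t0)/.125+1e-6)
        if t>=t0-1e-9 and k<len(s): return np.deg2rad(s[k])*8
    return 0.
def sim(p,segs,T,t=5.05,w=0,th=np.deg2rad(104),dt=.005):
    J,c,b,d=p; out=[]
    for _ in range(int(round((T-t)/dt))):
        f=c*(wc(t,segs)-w)-b*w
        if w==0 and abs(f)<d: a=0
        else:
            a=(f-d*np.sign(w if w else f))/J
        wn=w+dt*a
        if w and wn*w<0: wn=0.
        w=wn; th+=w*dt; t+=dt; out.append((t,np.rad2deg(th),w))
    return np.array(out)
p0=np.array([.044,.03,.006,.008]); sg=np.array([.2,.12,.12,.12])
def fit(segs,obs):
    def r(q):
        o=sim(p0*np.exp(q),segs,obs[-1][0]); return np.r_[[(np.interp(t,o[:,0],o[:,1])-a)/2 for t,a in obs],q/sg]
    return p0*np.exp(least_squares(r,np.zeros(4),diff_step=1e-3).x)
if __name__=="__main__":
    p=fit(segs,obs); print(p); o=sim(p,segs,11.95)
    for t,a in obs: print(t,a,[round(float(np.interp(t,o[:,0],o[:,k])),2) for k in(1,2)])
    print("first>1.78",o[o[:,2]>1.78][0] if (o[:,2]>1.78).any() else None,"steady",(p[1]*2.793-p[3])/(p[1]+p[2]))
E
python3 fit.py; python3 rows.py -168.5 "[21]*18"
```

```text
[0.04761755 0.02713469 0.00626781 0.00822941]
7.3 212 [209.11, 1.51]
9.65 435 [437.42, 1.89]
11.95 691 [690.27, 1.98]
first>1.78 [  8.76       343.46116279   1.78014235] steady 2.022536136307097
[[[-0.0096, -0.0238, 0], [0, 0, 0]], [[-0.0175, -0.0187, 0], [0, 0, 0]], [[-0.023, -0.0112, 0], [0, 0, 0]], [[-0.0255, -0.0023, 0], [0, 0, 0]], [[-0.0247, 0.0071, 0], [0, 0, 0]], [[-0.0204, 0.0154, 0], [0, 0, 0]], [[-0.0136, 0.0217, 0], [0, 0, 0]], [[-0.0049, 0.0252, 0], [0, 0, 0]], [[0.0045, 0.0252, 0], [0, 0, 0]], [[0.0131, 0.022, 0], [0, 0, 0]], [[0.0202, 0.0158, 0], [0, 0, 0]], [[0.0245, 0.0074, 0], [0, 0, 0]], [[0.0256, -0.0017, 0], [0, 0, 0]], [[0.0232, -0.0109, 0], [0, 0, 0]], [[0.0178, -0.0184, 0], [0, 0, 0]], [[0.01, -0.0236, 0], [0, 0, 0]], [[0.0009, -0.0256, 0], [0, 0, 0]], [[-0.0083, -0.0242, 0], [0, 0, 0]]]
```

Speed is now about 1.98 rad/s and heading for 2.02, well inside the band. I keep cranking.

Request:
servo_tool(deltas=[[[-0.009, -0.0227, 0], [0, 0, 0]], [[-0.0161, -0.0183, 0], [0, 0, 0]], [[-0.0215, -0.0117, 0], [0, 0, 0]], [[-0.0241, -0.0036, 0], [0, 0, 0]], [[-0.024, 0.0049, 0], [0, 0, 0]], [[-0.0208, 0.0127, 0], [0, 0, 0]], [[-0.0152, 0.0192, 0], [0, 0, 0]], [[-0.0077, 0.0231, 0], [0, 0, 0]], [[0.0006, 0.0244, 0], [0, 0, 0]], [[0.009, 0.0227, 0], [0, 0, 0]], [[0.0161, 0.0183, 0], [0, 0, 0]], [[0.0215, 0.0117, 0], [0, 0, 0]], [[0.0241, 0.0036, 0], [0, 0, 0]], [[0.024, -0.0049, 0], [0, 0, 0]], [[0.0208, -0.0127, 0], [0, 0, 0]], [[0.0152, -0.0192, 0], [0, 0, 0]], [[0.0077, -0.0231, 0], [0, 0, 0]], [[-0.0006, -0.0244, 0], [0, 0, 0]]])

```text
time: 14.25
tool_pos: [504.9, 11.6, 152.2]
tcp_rot: [-3.141, 0.003, 3.141]
contact_force: [10.9, 2.2, -2.5]
grip_width: 28.7
finger_force: 30.0
```

Run:
```python
from h import *
look1()
```

```text
14.25 [(111, 131), (114, 118), (117, 123), (123, 132), (126, 121), (129, 116), (132, 115), (135, 115), (138, 113), (141, 113), (144, 113), (147, 112), (150, 112), (153, 112), (156, 111), (159, 111), (162, 112), (165, 126), (189, 22), (192, 34), (228, 102), (231, 93), (234, 118)]
```

Request:
servo_tool(deltas=[[[-0.009, -0.0227, 0], [0, 0, 0]], [[-0.0161, -0.0183, 0], [0, 0, 0]], [[-0.0215, -0.0117, 0], [0, 0, 0]], [[-0.0241, -0.0036, 0], [0, 0, 0]], [[-0.024, 0.0049, 0], [0, 0, 0]], [[-0.0208, 0.0127, 0], [0, 0, 0]], [[-0.0152, 0.0192, 0], [0, 0, 0]], [[-0.0077, 0.0231, 0], [0, 0, 0]], [[0.0006, 0.0244, 0], [0, 0, 0]], [[0.009, 0.0227, 0], [0, 0, 0]], [[0.0161, 0.0183, 0], [0, 0, 0]], [[0.0215, 0.0117, 0], [0, 0, 0]], [[0.0241, 0.0036, 0], [0, 0, 0]], [[0.024, -0.0049, 0], [0, 0, 0]], [[0.0208, -0.0127, 0], [0, 0, 0]], [[0.0152, -0.0192, 0], [0, 0, 0]], [[0.0077, -0.0231, 0], [0, 0, 0]], [[-0.0006, -0.0244, 0], [0, 0, 0]]])

```text
time: 16.55
tool_pos: [504.9, 11.6, 152.2]
tcp_rot: [-3.141, 0.003, 3.141]
contact_force: [12.2, 2.9, -1.7]
grip_width: 28.8
finger_force: 30.0
```

Run:
```python
from h import *
look1()
```

```text
16.55 [(111, 131), (114, 116), (117, 123), (123, 131), (126, 120), (129, 113), (132, 88), (135, 103), (138, 104), (141, 114), (144, 113), (147, 113), (150, 112), (153, 112), (156, 111), (159, 111), (162, 113), (165, 125), (189, 22), (192, 35)]
```

Request:
servo_tool(deltas=[[[-0.009, -0.0227, 0], [0, 0, 0]], [[-0.0161, -0.0183, 0], [0, 0, 0]], [[-0.0215, -0.0117, 0], [0, 0, 0]], [[-0.0241, -0.0036, 0], [0, 0, 0]], [[-0.024, 0.0049, 0], [0, 0, 0]], [[-0.0208, 0.0127, 0], [0, 0, 0]], [[-0.0152, 0.0192, 0], [0, 0, 0]], [[-0.0077, 0.0231, 0], [0, 0, 0]], [[0.0006, 0.0244, 0], [0, 0, 0]], [[0.009, 0.0227, 0], [0, 0, 0]], [[0.0161, 0.0183, 0], [0, 0, 0]], [[0.0215, 0.0117, 0], [0, 0, 0]], [[0.0241, 0.0036, 0], [0, 0, 0]], [[0.024, -0.0049, 0], [0, 0, 0]], [[0.0208, -0.0127, 0], [0, 0, 0]], [[0.0152, -0.0192, 0], [0, 0, 0]], [[0.0077, -0.0231, 0], [0, 0, 0]], [[-0.0006, -0.0244, 0], [0, 0, 0]]])

```text
time: 18.85
tool_pos: [504.9, 11.6, 152.2]
tcp_rot: [-3.141, 0.003, 3.141]
contact_force: [11.7, 3.0, -3.1]
grip_width: 28.8
finger_force: 30.0
```

Run:
```python
from h import *
look1()
import fit,rows,json
segs=fit.segs+[(t,[20]*18) for t in(12.0,14.3,16.6)]
obs=fit.obs+[(14.25,950.5),(16.55,1214.5)]
p=fit.fit(segs,obs);print(p)
o=fit.sim(p,segs,18.85);print([(t,a,round(float(np.interp(t,o[:,0],o[:,1])),1)) for t,a in obs],o[-1],"mod",o[-1,1]%360, "t178",o[o[:,2]>1.78][0])
for n in range(8,19):
    st=[20]*n+[16,12,8,4]; x=fit.sim(p,segs+[(18.9,st[:20])]+([(18.9+2.5,st[20:])] if len(st)>20 else []),26)
    print(n,x[-1,1]%360,x[np.argmax(x[:,2]==0)*0+np.where(x[:,2]>0)[0][-1],0])
```

```text
18.85 [(24, 94), (27, 93), (30, 95), (33, 114), (36, 124), (111, 129), (114, 116), (117, 123), (123, 131), (126, 120), (129, 117), (132, 116), (135, 116), (138, 117), (141, 116), (144, 116), (147, 115), (150, 113), (153, 113), (156, 112), (159, 112), (162, 114), (165, 129), (189, 23), (192, 33)]
[0.04932885 0.02750579 0.00617586 0.00813532]
[(7.3, 212, 208.3), (9.65, 435, 436.8), (11.95, 691, 691.1), (14.25, 950.5, 951.6), (16.55, 1214.5, 1213.5)] [  18.85       1475.54297018    2.01797521] mod 35.542970177760935 t178 [  8.745      341.03784031   1.78044838]
8 304.4292196424865 23.41499999999971
9 319.001868728501 23.539999999999687
10 333.5770419618218 23.66999999999966
11 348.15453815398473 23.794999999999636
12 2.7341188186326235 23.91999999999961
13 17.31565903073556 24.049999999999585
14 31.898977410933867 24.17499999999956
15 46.483903176023205 24.299999999999535
16 61.07030461206091 24.42499999999951
17 75.65810700398902 24.554999999999485
18 90.24715449952919 24.67999999999946
```

Index at about 29–30°, and the platter has held about 1.97 rad/s for roughly 10 s. Next: 14 more rows at full rate and then a crank ramp-down, which should coast to about 27°.

```bash
python3 rows.py -168.5 "[20]*14+[16,12,8,4]"
```

```text
[[[-0.009, -0.0227, 0], [0, 0, 0]], [[-0.0161, -0.0183, 0], [0, 0, 0]], [[-0.0215, -0.0117, 0], [0, 0, 0]], [[-0.0241, -0.0036, 0], [0, 0, 0]], [[-0.024, 0.0049, 0], [0, 0, 0]], [[-0.0208, 0.0127, 0], [0, 0, 0]], [[-0.0152, 0.0192, 0], [0, 0, 0]], [[-0.0077, 0.0231, 0], [0, 0, 0]], [[0.0006, 0.0244, 0], [0, 0, 0]], [[0.009, 0.0227, 0], [0, 0, 0]], [[0.0161, 0.0183, 0], [0, 0, 0]], [[0.0215, 0.0117, 0], [0, 0, 0]], [[0.0241, 0.0036, 0], [0, 0, 0]], [[0.024, -0.0049, 0], [0, 0, 0]], [[0.017, -0.0096, 0], [0, 0, 0]], [[0.0107, -0.0101, 0], [0, 0, 0]], [[0.0058, -0.0079, 0], [0, 0, 0]], [[0.0025, -0.0043, 0], [0, 0, 0]]]
```

Request:
servo_tool(deltas=[[[-0.009, -0.0227, 0], [0, 0, 0]], [[-0.0161, -0.0183, 0], [0, 0, 0]], [[-0.0215, -0.0117, 0], [0, 0, 0]], [[-0.0241, -0.0036, 0], [0, 0, 0]], [[-0.024, 0.0049, 0], [0, 0, 0]], [[-0.0208, 0.0127, 0], [0, 0, 0]], [[-0.0152, 0.0192, 0], [0, 0, 0]], [[-0.0077, 0.0231, 0], [0, 0, 0]], [[0.0006, 0.0244, 0], [0, 0, 0]], [[0.009, 0.0227, 0], [0, 0, 0]], [[0.0161, 0.0183, 0], [0, 0, 0]], [[0.0215, 0.0117, 0], [0, 0, 0]], [[0.0241, 0.0036, 0], [0, 0, 0]], [[0.024, -0.0049, 0], [0, 0, 0]], [[0.017, -0.0096, 0], [0, 0, 0]], [[0.0107, -0.0101, 0], [0, 0, 0]], [[0.0058, -0.0079, 0], [0, 0, 0]], [[0.0025, -0.0043, 0], [0, 0, 0]], [[0, 0, 0], [0, 0, 0]], [[0, 0, 0], [0, 0, 0]]])

```text
time: 21.4
tool_pos: [512.4, 58.7, 152.1]
tcp_rot: [-3.139, 0.003, 3.141]
contact_force: [5.0, -3.3, 2.6]
grip_width: 28.6
finger_force: 30.0
```

Request:
servo_tool(deltas=[[[0, 0, 0], [0, 0, 0]], [[0, 0, 0], [0, 0, 0]], [[0, 0, 0], [0, 0, 0]], [[0, 0, 0], [0, 0, 0]], [[0, 0, 0], [0, 0, 0]], [[0, 0, 0], [0, 0, 0]], [[0, 0, 0], [0, 0, 0]], [[0, 0, 0], [0, 0, 0]], [[0, 0, 0], [0, 0, 0]], [[0, 0, 0], [0, 0, 0]], [[0, 0, 0], [0, 0, 0]], [[0, 0, 0], [0, 0, 0]], [[0, 0, 0], [0, 0, 0]], [[0, 0, 0], [0, 0, 0]], [[0, 0, 0], [0, 0, 0]], [[0, 0, 0], [0, 0, 0]], [[0, 0, 0], [0, 0, 0]], [[0, 0, 0], [0, 0, 0]], [[0, 0, 0], [0, 0, 0]], [[0, 0, 0], [0, 0, 0]]])

```text
time: 23.9
tool_pos: [512.5, 58.9, 152.1]
tcp_rot: [-3.139, 0.003, 3.141]
contact_force: [4.5, -3.3, 2.1]
grip_width: 28.9
finger_force: 30.0
```

Run:
```python
from h import *
print(bot.get_obs()["contact_force"])
look1()
```

```text
[ 4.46508076 -3.3077374   2.06004143]
23.9 [(15, 94), (18, 93), (21, 109), (39, 115), (42, 115), (45, 114), (48, 113), (51, 113), (54, 113), (57, 112), (60, 113), (63, 113), (66, 113), (69, 113), (72, 113), (75, 114), (78, 114), (81, 114), (84, 114), (87, 114), (90, 114), (93, 114), (96, 114), (99, 114), (102, 115), (105, 116), (108, 116), (111, 116), (114, 116), (117, 116), (120, 116), (123, 117), (126, 117), (129, 116), (132, 115), (135, 116), (138, 115), (141, 114), (144, 114), (147, 115), (150, 114), (153, 115), (165, 79), (168, 24), (171, 24)]
```

Request:
servo_tool(deltas=[[[0, 0, 0], [0, 0, 0]], [[0, 0, 0], [0, 0, 0]], [[0, 0, 0], [0, 0, 0]], [[0, 0, 0], [0, 0, 0]], [[0, 0, 0], [0, 0, 0]], [[0, 0, 0], [0, 0, 0]], [[0, 0, 0], [0, 0, 0]], [[0, 0, 0], [0, 0, 0]]])

```text
time: 24.95
tool_pos: [512.5, 58.9, 152.1]
tcp_rot: [-3.139, 0.003, 3.141]
contact_force: [5.5, -2.8, 1.7]
grip_width: 28.7
finger_force: 30.0
```

Run:
```python
from h import *
look1();look1()
```

```text
24.95 [(15, 97), (18, 93), (21, 101), (39, 115), (42, 115), (45, 114), (48, 114), (51, 114), (54, 113), (57, 112), (60, 113), (63, 113), (66, 113), (69, 113), (72, 113), (75, 114), (78, 114), (81, 114), (84, 114), (87, 114), (90, 114), (93, 114), (96, 114), (99, 114), (102, 115), (105, 115), (108, 116), (111, 116), (114, 116), (117, 116), (120, 117), (123, 117), (126, 116), (129, 116), (132, 115), (135, 115), (138, 116), (141, 114), (144, 114), (147, 114), (150, 114), (153, 114), (165, 78), (168, 24), (171, 23)]
25.0 [(15, 97), (18, 93), (21, 101), (39, 115), (42, 114), (45, 114), (48, 114), (51, 114), (54, 112), (57, 112), (60, 113), (63, 113), (66, 113), (69, 113), (72, 113), (75, 114), (78, 114), (81, 114), (84, 114), (87, 114), (90, 114), (93, 114), (96, 113), (99, 114), (102, 116), (105, 115), (108, 116), (111, 116), (114, 115), (117, 117), (120, 116), (123, 117), (126, 116), (129, 116), (132, 116), (135, 115), (138, 115), (141, 115), (144, 114), (147, 114), (150, 114), (153, 115), (165, 79), (168, 23), (171, 24)]
```

The platter rests at about 18°; the pointer is at about 27°. I simulate a +9° nudge and measure block against pointer precisely in both views.

Run:
```python
import fit,numpy as np
p=[.0493,.0275,.0062,.0081]
for s in ([4,8]+[10]*n+[8,4] for n in range(0,9)):
    x=fit.sim(p,[(0,s)],8,t=0,th=0); m=np.where(x[:,2]>0)[0]; print(len(s),sum(s),round(x[-1,1],1),x[:,2].max().round(2),x[m[-1],0] if len(m) else 0)
from h import *
im=cv2.imread("pics/l25.00s.png")[:,:,::-1]; t=bot.capture("top"); cv2.imwrite("pics/t25.png",t[:,:,::-1])
fine=np.deg2rad(np.arange(5,45,1)); import h; h.TH=fine
for n,i in(("scene",im),("top",t)): print(n,[(round(float(np.rad2deg(a))),int(v)) for a,v in zip(fine,prof(i,n))])
cv2.imwrite("pics/g.png",np.hstack([cv2.resize(x,None,fx=6,fy=6,interpolation=cv2.INTER_CUBIC) for x in(im[270:340,315:380],t[170:240,262:327])])[:,:,::-1])
```

```text
4 24 4.1 0.13 1.119999999999998
5 34 7.6 0.19 1.4599999999999909
6 44 11.7 0.24 1.7549999999999846
7 54 16.2 0.29 2.019999999999979
8 64 21.1 0.34 2.259999999999974
9 74 26.1 0.39 2.4849999999999692
10 84 31.4 0.43 2.6999999999999647
11 94 36.8 0.46 2.8999999999999604
12 104 42.3 0.5 3.0899999999999563
scene [(5, 241), (6, 241), (7, 241), (8, 241), (9, 236), (10, 237), (11, 231), (12, 192), (13, 161), (14, 149), (15, 97), (16, 93), (17, 93), (18, 93), (19, 94), (20, 93), (21, 101), (22, 134), (23, 193), (24, 226), (25, 229), (26, 235), (27, 238), (28, 240), (29, 241), (30, 240), (31, 238), (32, 235), (33, 232), (34, 194), (35, 185), (36, 150), (37, 138), (38, 132), (39, 115), (40, 115), (41, 114), (42, 114), (43, 114), (44, 114)]
top [(5, 168), (6, 168), (7, 168), (8, 168), (9, 169), (10, 168), (11, 168), (12, 167), (13, 167), (14, 146), (15, 131), (16, 87), (17, 67), (18, 64), (19, 63), (20, 64), (21, 64), (22, 64), (23, 86), (24, 138), (25, 168), (26, 167), (27, 170), (28, 168), (29, 170), (30, 169), (31, 170), (32, 171), (33, 170), (34, 170), (35, 170), (36, 170), (37, 170), (38, 170), (39, 167), (40, 141), (41, 102), (42, 108), (43, 91), (44, 84)]
```

View pics/g.png

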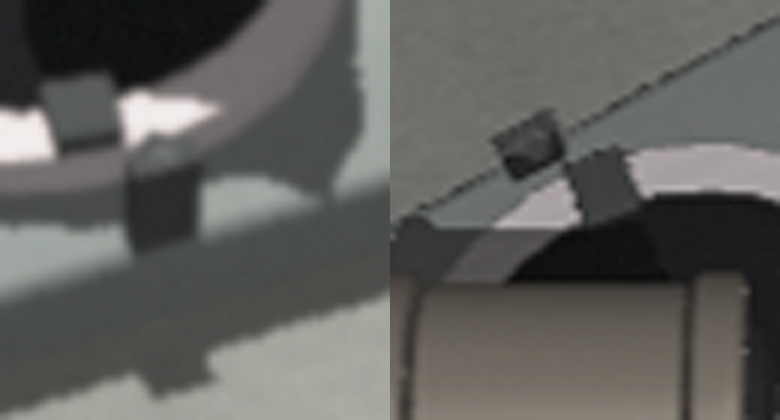

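The picture shows the block at scene (80,110) and top (600,187), short of the pointer plate at scene (160,200) and top (530,145) by about 8–9°. The nudge is 36° of crank.

```bash
python3 rows.py 151.5 "[4,8,12,8,4]"
python3 - <<'E'
from h import *
for q in((528,145),(538,155)):
    P=plane("top",((q[0]-390+.5)/6-.5+262,(q[1]+.5)/6-.5+170),105);d=P[:2]-AX;print(P,np.hypot(*d),np.rad2deg(np.arctan2(d[1],d[0])))
P=plane("top",((600-390+.5)/6-.5+262,(187+.5)/6-.5+170),102);d=P[:2]-AX;print(P,np.hypot(*d),np.rad2deg(np.arctan2(d[1],d[0])))
E
```

```text
[[[0.0022, -0.0043, 0], [0, 0, 0]], [[0.0034, -0.0092, 0], [0, 0, 0]], [[0.0027, -0.0145, 0], [0, 0, 0]], [[0.0001, -0.0098, 0], [0, 0, 0]], [[-0.0005, -0.0049, 0], [0, 0, 0]]]
[717.53371167 105.49453914 105.        ] 166.38909279471997 28.421868676534167
[712.48565511 100.80073953 105.        ] 159.7247524079982 27.802939607399587
[696.80003619  71.82164643 102.        ] 133.59487034894636 19.922207184881273
```

Request:
servo_tool(deltas=[[[0.0022, -0.0043, 0], [0, 0, 0]], [[0.0034, -0.0092, 0], [0, 0, 0]], [[0.0027, -0.0145, 0], [0, 0, 0]], [[0.0001, -0.0098, 0], [0, 0, 0]], [[-0.0005, -0.0049, 0], [0, 0, 0]], [[0, 0, 0], [0, 0, 0]], [[0, 0, 0], [0, 0, 0]], [[0, 0, 0], [0, 0, 0]], [[0, 0, 0], [0, 0, 0]], [[0, 0, 0], [0, 0, 0]], [[0, 0, 0], [0, 0, 0]], [[0, 0, 0], [0, 0, 0]], [[0, 0, 0], [0, 0, 0]], [[0, 0, 0], [0, 0, 0]], [[0, 0, 0], [0, 0, 0]], [[0, 0, 0], [0, 0, 0]]])

```text
time: 27.1
tool_pos: [504.3, 17.1, 152.1]
tcp_rot: [-3.141, 0.003, 3.141]
contact_force: [6.1, 0.3, 2.0]
grip_width: 28.8
finger_force: 30.0
```

```bash
cat > idx.py <<'E'
from h import *
import h; h.TH=np.deg2rad(np.arange(5,55,1)); o=bot.get_obs(); print(o["time"],o["contact_force"],o["dq"].round(3))
for n in("scene","top"):
    p=prof(bot.capture(n),n); print(n,[(round(float(np.rad2deg(a))),int(v)) for a,v in zip(h.TH,p) if v<112])
E
python3 idx.py
```

```text
27.1 [6.14168418 0.33202488 2.04872839] [-0.    -0.002  0.002 -0.     0.     0.001]
scene [(23, 93), (24, 94), (25, 93), (26, 93), (27, 94), (28, 94), (29, 110)]
top [(24, 91), (25, 72), (26, 64), (27, 64), (28, 63), (29, 64), (30, 78), (31, 84), (43, 102), (45, 102)]
```

The index is now at about 27–28°, level with the pointer. I relieve the 6 N preload, open the fingers, rise, and back clear.

Request:
servo_tool(deltas=[[[-0.001, 0, 0], [0, 0, 0]], [[0, 0, 0], [0, 0, 0]]])

```text
time: 27.45
tool_pos: [504.4, 17.2, 152.1]
tcp_rot: [-3.141, 0.001, 3.141]
contact_force: [3.1, 1.0, 4.9]
grip_width: 28.5
finger_force: 30.0
```

Request:
servo_tool(deltas=[[[0, 0, 0], [0, 0, 0]], [[0, 0, 0], [0, 0, 0]], [[0, 0, 0], [0, 0, 0]], [[0, 0, 0], [0, 0, 0]], [[0, 0, 0], [0, 0, 0]], [[0, 0, 0], [0, 0, 0]]], fingers=1)

```text
time: 28.2
tool_pos: [503.9, 17.6, 151.9]
tcp_rot: [3.142, -0.0, 3.142]
contact_force: [0.5, 0.4, 0.2]
grip_width: 84.0
finger_force: 0.0
```

Request:
servo_tool(deltas=[[[0, 0, -0.01], [0, 0, 0]], [[0, 0, -0.02], [0, 0, 0]], [[0, 0, -0.025], [0, 0, 0]], [[0, 0, -0.025], [0, 0, 0]], [[0, 0, -0.02], [0, 0, 0]], [[0.015, 0, -0.01], [0, 0, 0]], [[0.02, 0, 0], [0, 0, 0]], [[0.02, 0, 0], [0, 0, 0]], [[0.015, 0, 0], [0, 0, 0]], [[0, 0, 0], [0, 0, 0]], [[0, 0, 0], [0, 0, 0]], [[0, 0, 0], [0, 0, 0]]])

```text
time: 29.7
tool_pos: [434.4, 17.6, 261.7]
tcp_rot: [3.141, -0.0, 3.142]
contact_force: [0.6, -0.7, 0.2]
grip_width: 92.0
finger_force: 0.0
```

```bash
python3 idx.py
python3 - <<'E'
from h import *
# knob motion & bystander check by scene differencing
a=bot.capture("scene"); 
for _ in range(5): b=bot.capture("scene")
print("still px", int((cv2.absdiff(a,b).max(2)>25).sum()))
s0=cv2.imread("pics/scene0.png")[:,:,::-1]; d=cv2.absdiff(b,s0).max(2)>40
for n,(x,y,w,h_) in dict(volume=(435,245,85,70),box=(120,222,70,58),cup=(183,188,32,40)).items(): print(n,int(d[y:y+h_,x:x+w].sum()))
E
```

```text
29.7 [ 0.64672594 -0.71983414  0.16499594] [-0.     0.001  0.001 -0.002  0.    -0.   ]
scene [(23, 92), (24, 93), (25, 92), (26, 92), (27, 93), (28, 93)]
top [(24, 91), (25, 72), (26, 65), (27, 64), (28, 63), (29, 64), (30, 78), (31, 84)]
still px 9
volume 310
box 0
cup 0
```

The block has not moved, the scene is still and the hand is clear. The pixel change at the volume is the arm's shadow moving; nothing went near it. I hand in.

```bash
python3 -c "
from plant import bot
print(bot.close_job())"
```

```text
the job is handed in; nothing more can be done
None
```

The job is handed in (verdict not shown): by camera, the platter held about 1.95–2.0 rad/s (about 19 rpm) for roughly 10 s, then came to rest with its index block within about 1° of the pointer, knob released, hand clear, and everything standing still.

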